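# Sweep the loose standoffs off the bench mat into the parts pan

### The arm

A 6-joint arm with a two-finger parallel gripper is mounted at the origin on the work surface. World frame = base frame: x ahead of the robot, y to its left, z up, the work surface at z = 0. Lengths are in m, angles in rad, forces in N, time in s.
With the tool pointing down it reaches from about 0.3 to 0.75 m from the base axis. Payload 8.5 kg.
Tool frame: the origin (TCP) lies at the very end of the fingers, on their centre line; the grasp point (between the pads) lies 19 mm behind it (ctrl.grip_depth is the distance from the TCP to the grasp point, in m); z points along the fingers, y is the line along which they close (so a half turn about z gives the same grasp; the last joint's range is limited). The gripper opens to 88 mm and grips with 3 to 60 N. Pads are 18 mm wide; open, the fingers measure 123 mm over their backs; the gripper's body (75 mm by 187 mm) begins 45 mm behind the grasp point.
Start: joints at [-1.541, 0.381, 1.297, -0, 1.464, -0.215], TCP at [0.133, -0.534, 0.239] pointing down, gripper open.
Joint ranges: [-3.11, 3.11], [-0.89, 2.33], [0.22, 2.48], [-1.42, 4.56], [0.17, 2.85], [-2.88, 2.88]. Speed limits (rad/s): [2.39, 2.39, 3.14, 3.14, 3.14, 3.14].

### API

Orientations are given as [roll, pitch, yaw] about the fixed x, y, z axes, in that order (R = Rz(yaw) Ry(pitch) Rx(roll)).
In Python, from workcell import ctrl gives the robot as it stands. The module is installed in compiled form; this text tells all that it offers. Calls block until the motion is done:
- ctrl.goto(position, orientation): joint-space move of the TCP to a pose.
- ctrl.move_l(position, ori=None, velocity=0.15): straight line of the TCP; ori=None keeps the orientation; velocity is the mean speed in m/s.
- ctrl.movej(angles): joint-space move.
- ctrl.gripper_open() and ctrl.gripper_close(grip_force=None): open the fingers fully, or close them until they stop; grip_force is the grip in N (None keeps the last).
- ctrl.sleep(seconds).
- ctrl.solve_ik(position, orientation): joint angles nearest the present ones, or None.
- ctrl.observe(): the state.
- ctrl.capture(name): name is "side" or "top"; returns (picture, depth): 384x512x3 uint8, red, green, blue; 384x512 float32, m along the optical axis (not along the pixel's ray), 0 where there is no reading.
- ctrl.camera_info(name): a dict with "intrinsics" (3x3 intrinsics, pixels), "world_to_cam" (4x4, takes a point from world to camera coordinates). Camera axes: x right, y down, z forward; pixel columns grow to the right and rows downward; lengths in m; the calibration is good to about 2 mm. A picture is of the moment at which its call begins. camera_info takes no time and is no camera call.
A pose or a line that the arm cannot do raises ctrl.IKError and nothing moves.
- ctrl.job_done(): hands the job in; it is judged then, once.
The state is a dict: "t": time; "joint_pos": joint angles; "joint_velocities": joint speeds; "effort": joint torques, N m; "position": TCP position; "tool_rot": TCP orientation; "contact_force": force on the tool from outside, world axes, zero at the start; "wrist_torque": the same for the moment, N m; "width": opening from 0.0 (shut) to 1.0 (fully open); "grasp_force": force on a finger pad.
Only numpy, scipy, OpenCV 4.12 (cv2) and the standard library are available. Lean on these libraries where they do the work, as an engineer would, in place of code of your own. Each camera call takes 0.05 s, during which the arm holds its last target. There are 200 camera calls.

### The job

Clear the loose hardware off the repair mat: sweep all four brass standoffs across it with the fingertips, over its edge and into the open-fronted aluminium parts pan, and leave them lying in the pan. Push them only; do not lift any of them. Leave the circuit board, the solder spool, the multimeter and the screwdriver where they are.

Things in the scene. Friction and masses are not known exactly. Their poses are not given: they have to be found in the camera images.
- mat: Blue-green bench mat, 320 x 360 mm (x, y) and 4 mm thick, fixed flat on the bench; thin pale lines run near its edges. Origin on the bench under its centre; z up. The parts pan stands against its -y edge.
- pan: Fixed aluminium parts pan, 170 mm wide (x, 164 inside), 105 deep (y); side and back walls 3 mm thick, 24.5 mm high; no wall at the mouth, which meets the mat's -y edge (0.5 mm gap), up to 25 mm left or right of its middle. Floor 2 mm above the bench, 2 mm below the mat's top: parts pushed over the edge drop in. Origin on the bench at the middle of the mouth; -y points into the pan, z up.
- standoff1: One of the four identical brass hexagon standoffs (threaded spacers): a hexagonal bar 25 mm long, 10 mm across flats, about 15 g. At the start it lies on one flat on the mat, turned any way. Origin at its middle (5 mm above what it lies on); x along its length.
- standoff2: One of the four identical brass hexagon standoffs (threaded spacers): a hexagonal bar 25 mm long, 10 mm across flats, about 15 g. At the start it lies on one flat on the mat, turned any way. Origin at its middle (5 mm above what it lies on); x along its length.
- standoff3: One of the four identical brass hexagon standoffs (threaded spacers): a hexagonal bar 25 mm long, 10 mm across flats, about 15 g. At the start it lies on one flat on the mat, turned any way. Origin at its middle (5 mm above what it lies on); x along its length.
- standoff4: One of the four identical brass hexagon standoffs (threaded spacers): a hexagonal bar 25 mm long, 10 mm across flats, about 15 g. At the start it lies on one flat on the mat, turned any way. Origin at its middle (5 mm above what it lies on); x along its length.
- board: Loose green circuit board, 50 x 72 mm (x, y), parts on it up to 14 mm high, lying on the mat beside the standoffs. To be left alone. Origin at the centre of its underside.
- spool: Loose spool of solder, blue flanges, 52 mm across and 40 mm high, standing on the mat beside the standoffs. To be left alone. Origin at the centre of its underside.
- meter: Loose orange multimeter, 150 x 78 x 46 mm high (x, y, z), lying on its back on the bench beyond the mat's +y edge. To be left alone. Origin at the centre of its underside.
- screwdriver: Loose screwdriver with an orange handle, 170 mm long, handle 26 mm thick, lying on the bench behind the back wall of the pan. To be left alone. Origin on the bench under its middle; x along it towards the tip.

How it is judged:
By the outcome, as a careful person would: the job done as asked, in the order asked, and still so for the second after the job is handed in, with the robot touching nothing.
It also fails if it takes over 64 s, if anything falls off the work surface, if the arm or the gripper's body presses on something with over 40 N, if the wrist force passes 120 N, or if a joint passes its speed limit or range.

## Working session

There is one attempt and no reset: what is moved stays moved. The work goes in short steps, each a Python script; the robot and the scene stay as the last script left them, time stands still between calls to the robot, and variables do not carry over. Pictures are saved under pics/ and viewed, at most 10 in all, crops included, and the job is handed in when it is done.

```bash
mkdir -p pics; python3 - <<'E'
from workcell import ctrl
import cv2,numpy as np
for n in("top","side"):
    p,d=ctrl.capture(n);cv2.imwrite(f"pics/{n}0.png",p[:,:,::-1]);np.savez(f"{n}0.npz",p=p,d=d)
    i=ctrl.camera_info(n);print(n,np.round(i["intrinsics"],1).tolist(),np.round(i["world_to_cam"],3).tolist())
o=ctrl.observe();print(o["t"],o["position"],o["tool_rot"])
E
```

```text
top [[404.9, 0.0, 251.3], [0.0, 404.9, 190.9], [0.0, 0.0, 1.0]] [[-0.027, -1.0, -0.002, 0.07], [-0.998, 0.027, -0.052, 0.552], [0.052, 0.0, -0.999, 1.115], [0.0, 0.0, 0.0, 1.0]]
side [[408.6, 0.0, 257.9], [0.0, 408.6, 186.0], [0.0, 0.0, 1.0]] [[-0.994, -0.104, 0.017, 0.54], [-0.08, 0.644, -0.761, 0.054], [0.069, -0.758, -0.649, 0.938], [0.0, 0.0, 0.0, 1.0]]
0.1 [ 0.13328646 -0.53335092  0.23821065] [-3.14032918e+00 -2.66678057e-04  2.44752631e-01]
```

View pics/top0.png

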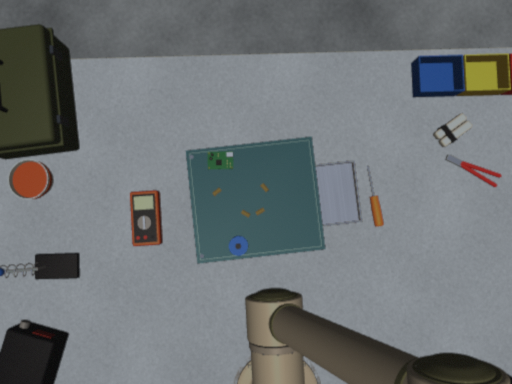

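View pics/side0.png

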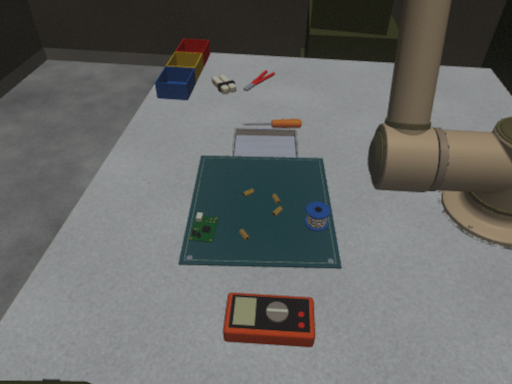

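The top view shows four brass standoffs near pixels (217,191), (264,187), (245,213) and (260,211). The board is at (220,160), the spool at (238,245), and the pan covers about (318–360, 162–224) at the mat's right (-y) edge. The side view agrees with this.

```bash
cat > h.py <<'E'
from workcell import ctrl
import cv2,numpy as np
def ray(n,uv,z):
    i=ctrl.camera_info(n);T=np.array(i["world_to_cam"]);K=np.array(i["intrinsics"])
    uv=np.atleast_2d(uv).astype(float);R=T[:3,:3]
    d=(R.T@np.linalg.inv(K)@np.c_[uv,np.ones(len(uv))].T).T;c=-R.T@T[:3,3]
    return c+d*((z-c[2])/d[:,2])[:,None]
def comps(p,lo,hi,amin):
    h=cv2.cvtColor(p,cv2.COLOR_RGB2HSV);m=cv2.inRange(h,lo,hi)
    c,_=cv2.findContours(m,cv2.RETR_EXTERNAL,cv2.CHAIN_APPROX_NONE)
    return [k for k in c if cv2.contourArea(k)>=amin]
def standoffs(p,n="top",z=.009):
    out=[]
    for k in comps(p,(8,110,60),(28,255,255),6):
        w=ray(n,k[:,0],z)[:,:2].astype(np.float32);(c,s,a)=cv2.minAreaRect(w*1000)
        if max(s)<40: out.append((np.round(np.array(c)),np.round(s),round(a if s[0]>s[1] else a+90)))
    return out
E
python3 - <<'E'
from h import *
for n in("top","side"):
    p=np.load(f"{n}0.npz")["p"]
    print(n);[print(o) for o in standoffs(p,n)]
    for nm,lo,hi,z,a in(("mat",(80,60,30),(98,255,140),.004,3000),("spool",(105,150,60),(125,255,255),.044,60),("board",(50,100,20),(75,255,255),.006,60)):
        for k in comps(p,lo,hi,a):
            w=ray(n,k[:,0],z)[:,:2]*1000;r=cv2.minAreaRect(w.astype(np.float32))
            if abs(r[0][1])<400 and r[0][0]<700: print(nm,np.round(r[0]),np.round(r[1]),round(r[2],1),np.round(cv2.boxPoints(r)).tolist())
p=np.load("top0.npz")["p"]
print(np.round(ray("top",[[318,164],[355,162],[360,222],[322,225]],.02)*1000))
cv2.imwrite("pics/crop.png",cv2.resize(p[125:275,180:380,::-1],None,fx=4,fy=4,interpolation=cv2.INTER_CUBIC))
E
```

```text
top
(array([492.,  74.]), array([19.,  7.]), 55)
(array([496.,  33.]), array([ 7., 19.]), 122)
(array([555., 153.]), array([ 7., 20.]), 125)
(array([563.,  19.]), array([19.,  8.]), 32)
mat [530.  46.] [317. 359.] 4.8 [[357.0, 211.0], [388.0, -146.0], [704.0, -119.0], [673.0, 238.0]]
spool [407.  96.] [46. 48.] 88.5 [[382.0, 74.0], [430.0, 72.0], [431.0, 118.0], [383.0, 120.0]]
board [644. 141.] [68. 45.] 88.4 [[620.0, 107.0], [665.0, 106.0], [667.0, 174.0], [622.0, 175.0]]
side
(array([557., 153.]), array([10., 28.]), 128)
(array([493.,  73.]), array([25.,  9.]), 60)
(array([499.,  32.]), array([ 9., 28.]), 118)
(array([565.,  19.]), array([28., 11.]), 44)
mat [532.  49.] [317. 358.] 5.0 [[358.0, 214.0], [390.0, -143.0], [706.0, -115.0], [674.0, 242.0]]
spool [406.  96.] [50. 51.] 37.5 [[371.0, 101.0], [402.0, 60.0], [442.0, 91.0], [411.0, 131.0]]
board [645. 143.] [49. 72.] 0.2 [[621.0, 179.0], [621.0, 107.0], [670.0, 107.0], [669.0, 179.0]]
[[ 623. -133.   20.]
 [ 626. -236.   20.]
 [ 459. -243.   20.]
 [ 453. -138.   20.]]
```

View pics/crop.png

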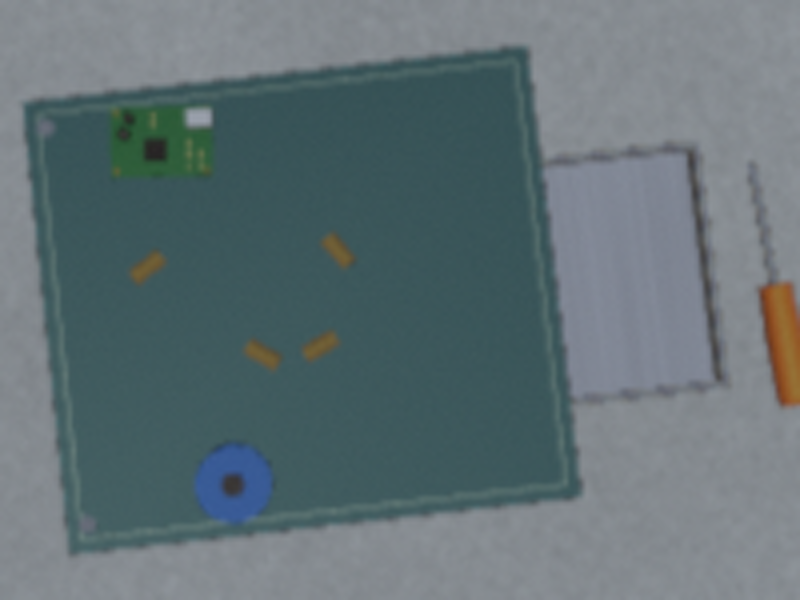

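```bash
cat >> h.py <<'E'
A=np.radians(4.9);C=np.array([531,47.5])
EX=np.array([np.cos(A),np.sin(A)]);EY=np.array([-np.sin(A),np.cos(A)])
def m2w(x,y,z): return [*((C+x*EX+y*EY)/1000),z]
def w2m(w): return np.round([(np.array(w)-C)@EX,(np.array(w)-C)@EY])
def ori(turn=0): return [np.pi,0,A-np.pi/2+turn]
def sweep(x,y0,y1=-202,x1=None,z=.0065,v=.12):
    x1=x if x1 is None else x1
    ctrl.goto(m2w(x,y0,.06),ori());ctrl.move_l(m2w(x,y0,z),velocity=.1)
    ctrl.move_l(m2w(x1,y1,z),velocity=v);f=ctrl.observe()["contact_force"]
    ctrl.move_l(m2w(x1,y1,.06),velocity=.15)
    print("t",ctrl.observe()["t"],"F",np.round(f,1))
def look(name,zs=.009):
    ctrl.goto([.133,-.534,.2],[-np.pi,0,A-np.pi/2+.3])
    r=[]
    for n in("top","side"):
        p,d=ctrl.capture(n);cv2.imwrite(f"pics/{name}_{n}.png",p[:,:,::-1])
        for c,s,a in standoffs(p,n,zs): print(n,w2m(c),s,round(a-np.degrees(A)))
    print("t",ctrl.observe()["t"])
E
python3 - <<'E'
from h import *
for n in("top","side"):
    for c,s,a in standoffs(np.load(n+"0.npz")["p"],n): print(n,w2m(c),s,a-5)
print(w2m([406,96]),w2m([644.5,142]),[w2m(q) for q in([623,-133],[626,-236],[459,-243],[453,-138])])
ctrl.gripper_close(10);print(ctrl.observe()["t"])
sweep(31,2)
look("a")
E
```

```text
top [-37.  30.] [19.  7.] 50
top [-36. -11.] [ 7. 19.] 117
top [ 33. 103.] [ 7. 20.] 120
top [ 29. -31.] [19.  8.] 27
side [ 35. 103.] [10. 28.] 123
side [-36.  29.] [25.  9.] 55
side [-33. -13.] [ 9. 28.] 113
side [ 31. -31.] [28. 11.] 39
[-120.   59.] [121.  84.] [array([  76., -188.]), array([  70., -291.]), array([ -97., -283.]), array([ -94., -178.])]
1.4Traceback (most recent call last):
  File "<stdin>", line 6, in <module>
  File "h.py", line 25, in sweep
    ctrl.goto(m2w(x,y0,.06),ori());ctrl.move_l(m2w(x,y0,z),velocity=.1)
    ~~~~~~~~~^^^^^^^^^^^^^^^^^^^^^
workcell.IKError: the arm cannot take that pose within its joint ranges
```

```bash
sed -i 's/A-np.pi\/2+turn/A+np.pi\/2+turn/; s/\[-np.pi,0,A-np.pi\/2+.3\]/[np.pi,0,.245]/' h.py
python3 - <<'E'
from h import *
for q in((31,2,.06),(31,2,.0065),(31,-202,.0065),(35,135,.06),(-36,60,.06),(-36,-202,.01)):
    s=ctrl.solve_ik(m2w(*q),ori());print(q,None if s is None else np.round(s,2))
sweep(31,2)
look("a")
E
```

```text
(31, 2, 0.06) [-0.12  0.59  1.5  -0.    1.04 -0.2 ]
(31, 2, 0.0065) [-0.12  0.67  1.55 -0.    0.92 -0.2 ]
(31, -202, 0.0065) [-0.45  0.71  1.44  0.    0.99 -0.54]
(35, 135, 0.06) [ 0.12  0.62  1.44 -0.    1.08  0.03]
(-36, 60, 0.06) [-0.03  0.51  1.68 -0.    0.95 -0.11]
(-36, -202, 0.01) [-0.52  0.63  1.63  0.    0.88 -0.6 ]
t 7.0833 F [-0.8 -0.1 -0.3]
top [-37.  30.] [19.  7.] 50
top [-36. -11.] [ 7. 19.] 117
top [ 33. 103.] [ 7. 20.] 120
top [  26. -217.] [ 6. 17.] 173
side [ 35. 103.] [10. 28.] 123
side [-36.  29.] [25.  9.] 55
side [-33. -13.] [ 9. 28.] 113
side [  27. -214.] [22.  9.] 2
t 9.35
```

```bash
python3 - <<'E'
from h import *
sweep(34,136)
sweep(-36,60,y1=-90)
look("b")
E
```

```text
t 16.475 F [ 0.1  0.8 -1. ]
t 20.1167 F [-0.3 -0.5  0.6]
top [ -44. -107.] [ 6. 20.] 173
top [ -18. -103.] [20.  7.] 69
top [  32. -222.] [35. 13.] 19
side [ -41. -106.] [23. 12.] 2
side [ -17. -102.] [30.  9.] 73
side [  34. -218.] [35. 19.] 2
t 22.4583
```

```bash
python3 - <<'E'
from h import *
sweep(-11,-74)
sweep(-45,-80,x1=-48)
look("c")
E
```

```text
t 27.2083 F [-0.8  0.4 -0.3]
t 30.1417 F [-0.9 -0.6  0.1]
top [ -48. -219.] [ 6. 17.] 173
top [ -12. -226.] [ 6. 18.] 97
top [  32. -222.] [35. 13.] 19
side [ -47. -217.] [19.  9.] 2
side [  34. -218.] [35. 19.] 2
side [ -10. -224.] [ 5. 19.] 90
t 32.2083
```

View pics/c_top.png

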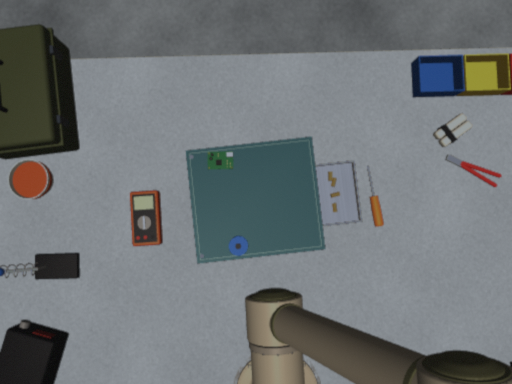

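View pics/c_side.png

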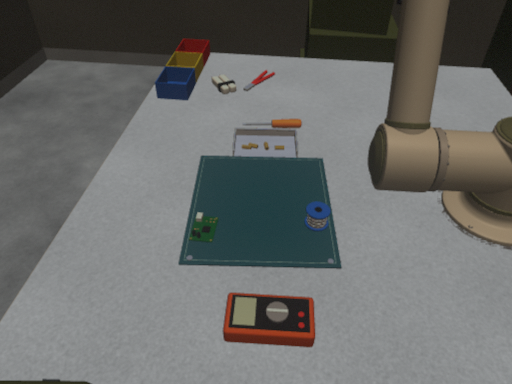

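Both views show all four standoffs in the pan, at about (331,175), (333,183), (335,194) and (335,207) in the top view. The board, spool, meter and screwdriver haven't moved. I'll zoom in on the touching pair to check that neither rests on the other.

```bash
python3 - <<'E'
import cv2,numpy as np
a=cv2.imread("pics/c_top.png")[155:230,310:370];b=cv2.imread("pics/c_side.png")[125:160,225:305]
a=cv2.resize(a,(400,500),interpolation=cv2.INTER_CUBIC);b=cv2.resize(b,(400,175),interpolation=cv2.INTER_CUBIC)
c=np.zeros((500,800,3),np.uint8);c[:,:400]=a;c[:175,400:]=b;cv2.imwrite("pics/d.png",c)
E
```

```text
(no output)
```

View pics/d.png

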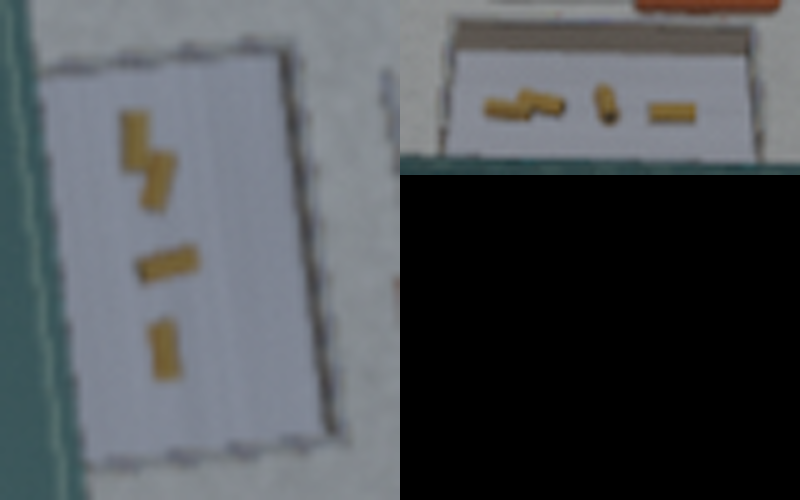

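The crop shows four separate standoffs lying flat on the pan floor, well inside the mouth. The two upper-left ones are side by side, not stacked.

```bash
python3 -c "
from workcell import ctrl
print(ctrl.job_done())"
```

```text
the job is handed in; nothing more can be done
None
```

All four standoffs were swept off the mat and are lying flat in the pan; the board, spool, meter and screwdriver were left alone, and I handed the job in at about 32 s of the 64 s allowed.

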